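# Let one bobbin down from the rocker feeder

### The arm

A 6-joint arm with a two-finger parallel gripper is mounted at the origin on a cart in front of the work surface, level with it; the furniture and walls round the work are solid. World frame = base frame: x ahead of the robot, y to its left, z up, the work surface at z = 0. Lengths are in m, angles in rad, forces in N, time in s.
With the tool pointing down it reaches from about 0.35 to 0.975 m from the base axis. Payload 4.9 kg.
Tool frame: the origin (TCP) lies midway between the tips of the shut fingers; the grasp point (between the pads) lies ctrl.grip_depth behind it (ctrl.grip_depth is the distance from the TCP to the grasp point, in m); y points along the fingers, z is the direction in which the jaws open and shut, and the axes are right-handed (so a half turn about y gives the same grasp; the last joint's range is limited). The gripper opens to 85 mm and grips with 20 to 120 N. Pads are 22 mm wide; open, the fingers measure 114 mm over their backs; the gripper's body (76 mm by 85 mm) begins 54 mm behind the grasp point. The pads swing forward as they close: fully open they stand 13 mm farther back than shut.
Start: joints at [1.204, 0.053, 1.613, -0, 1.476, -0.119], TCP at [0.153, 0.606, 0.203] pointing down, gripper open.
Joint ranges: [-3.01, 3.01], [-1.01, 2.22], [0.06, 2.58], [-1.02, 4.17], [0.09, 2.62], [-3.14, 3.14]. Speed limits (rad/s): [2.57, 2.57, 3.14, 3.14, 3.14, 3.14].

### API

Orientations are given as a rotation vector (axis times angle).
In Python, from station import ctrl gives the robot as it stands.
- The arm moves only by the tool jog_arm, never from a script. Its argument "moves" is a list of rows, each a list of 6 numbers: the shift along the tool's x, y, z in mm, then the turn, a rotation vector about the tool's x, y, z in rad. In form: [[x, y, z, wx, wy, wz], ...]. A call has 1 to 12 rows; each row shifts and turns the commanded pose from where the row before left it, along the tool's axes as they then stand; what a row does not reach is not made up. A row lasts 1/10 s, in which the tool goes at most 50 mm and 8.59 degrees, less where a joint would pass 70% of its speed; a pose out of reach is approached as far as the arm can. A call is refused whole if a number of a shift passes 50 or a number of a turn 0.15, either way. A call with a gripper value outside its range is refused whole. "grip" is the finger opening in mm, from 0 to 85.4, set as the call begins (left out, the last holds). The fingers move at their own pace and stop on an object; "grip_force" is the grip in N (left out, the last holds). Time passes only in rows, so rows that do not move let the fingers close. It gives the time, the measured TCP pose, the force and the opening at its end, in the units of the state.
- ctrl.get_obs(): the state, without advancing time (a new reading comes with each control period).
- ctrl.get_image(name): name is "scene" or "side" or "wrist"; returns the picture (384x512x3 uint8, red, green, blue); there is no depth.
- ctrl.camera_params(name): a dict with "fx", "fy", "cx", "cy" (pixels), "D" ([k1, k2, p1, p2, k3] as OpenCV has them; the pictures are not rectified), "pose" (4x4, takes a point from camera to world coordinates); the wrist camera has in their place "T_tool_cam" (4x4, takes a point from camera to tool coordinates, whose origin is the TCP and whose axes are the tool frame's). Camera axes: x right, y up, looking along -z (the intrinsics and any distortion apply to the point x, -y, -z); pixel columns grow to the right and rows downward; lengths in m; the calibration is good to about 2 mm. A picture is of the moment at which its call begins: read the wrist's pose just before it. camera_params takes no time and is no camera call.
- ctrl.finish_job(): hands the job in, once; it reports no verdict.
The state is a dict: "t": time; "q": joint angles; "dq": joint speeds; "effort": joint torques, N m; "tool_pos": TCP position; "tool_rot": TCP orientation; "contact_force": force on the tool from outside, world axes, zero at the start; "wrist_torque": the same for the moment, N m; "opening": finger opening in m.
Only numpy, scipy, OpenCV 4.12 (cv2) and the standard library are available. Lean on these libraries where they do the work, as an engineer would, in place of code of your own. Each camera call takes 0.05 s, during which the arm holds its last target. There are 200 camera calls.

### The job

Get one empty bobbin out of the bobbin feeder: with your fingertips gently push the white tray along the desk until it rests against the feeder's two rubber bumpers, under the spout, then press the rocker's black roll pad all the way down and hold it there until the front bobbin has rolled out into the tray. Then let the rocker come back up, so that its gate is shut and the next bobbin waits behind it. Only push and press: do not grasp or lift the tray, do not touch the bobbins, let only one out, and leave the other things on the desk alone.

Things in the scene. Friction and masses are not known exactly. Their poses are not given: they have to be found in the camera images.
- feeder: Fixed bobbin feeder: birch base 122 x 104 mm, 39 mm wide lane rising 10 degrees to its +x. Origin: on the desk, middle of the front edge; bobbins roll out to -x, where the tray comes; z up. The 25 mm high stop board has two rubber bumpers (y = +-36 mm, 18 mm up) standing out to x = -0.002. Tray home: its centre at x = -0.049, y = 0, its x axis along the feeder's.
- rocker (a joint): Steel rocker hinged across the lane (feeder x = 0.017, 86 mm up). 0: at rest, gate blade down before the first bobbin. 0.5 rad: tail at its stop, gate up and a hold-back finger down before the second bobbin. The gate is clear above 0.38. A spring brings it back; the pad takes about 2.5 N to start, 4 N at the stop.
- pad (a point): Centre of the black rubber roll (along the feeder's y, 18 mm diameter, 44 mm long) at the rocker's tail. At rest: feeder x = 0.066, 131 mm above the desk, top of the roll at 140 mm. At the stop it has moved 29 mm down and 15 mm towards feeder +x, top of the roll at 111 mm.
- spout (a point): Middle of the lip of the spout, 36 mm above the desk at feeder x = -0.027: it reaches over the stop board and the rim of the tray when that is home (32 mm clear beneath).
- gate_seat (a point): Fixed point of the feeder: where the centre of the bobbin waiting at the shut gate lies (feeder x = 0.011, 60 mm above the desk).
- tray: Loose white plastic tray, 94 mm (its x) x 129 mm (its y) x 28 mm high, about 0.09 to 0.15 kg, some flat bits of blank fixed to its floor. Origin: centre of its underside. It starts 5 to 8 cm short of home, a little to one side and turned up to 0.15 rad.
- bobbin_1: Blue plastic bobbin (34 mm diameter flanges, 36 mm wide, 8 mm core, 0.03 kg), the front one, waiting at the gate. Origin at its centre; its y is its axis.
- bobbin_2: The second bobbin, the same, touching behind the first.
- bobbin_3: The third bobbin, the same, behind the second.
- cutters: Flush cutters with yellow and navy grips, 135 mm long, 12 mm high, lying behind the work; to be left alone. Origin: middle of the underside.
- weight: Turned brass weight with a knob, 28 mm wide, 31 mm high; to be left alone. Origin: centre of its underside.
- black_tin: Small round clear tin with black lid, 40 mm wide, 23 mm high; to be left alone. Origin: centre of its underside.
- jar: Milky square jar with blue cap, 46 mm wide, 64 mm high; to be left alone. Origin: centre of its underside.
- marker: Black marker pen with a white cap, 118 mm long, lying left of the tray; to be left alone. Origin: middle of the underside.

How it is judged:
On the way, in this order (a step that is already met when the one before it is completed fails the run):
1. the tray is home against the bumpers under the spout (x of tray in the frame of feeder above -0.056 m and y of tray in the frame of feeder between -0.03 and 0.03 m and angle between the x axis of tray and the x axis of feeder, either way round below 0.2 rad), for 0.2 s.
2. the rocker is pressed right down with the tray still home (all of step 1 and value of joint rocker above 0.42 rad), for 0.2 s.
At the end, for the whole second after the job is handed in: The tray stands flat, within about 7 mm of the bumpers, within 30 mm of the feeder's centre line and 0.2 rad of square; bobbin_1 lies at rest inside it; the rocker is back up (below 0.06 rad); bobbin_2 waits at the gate (centre within 8 mm of gate_seat) and bobbin_3 is still in the lane behind it (all of step 1 and x of bobbin_1 in the frame of tray between -0.045 and 0.045 m and y of bobbin_1 in the frame of tray between -0.062 and 0.062 m and z of bobbin_1 in the frame of tray between 0.005 and 0.036 m and linear speed of bobbin_1 below 0.03 m/s and value of joint rocker below 0.06 rad and distance between bobbin_2 and gate_seat below 0.008 m and angle between tray's own z axis and vertical below 0.06 rad and x of bobbin_3 in the frame of feeder above 0.035 m and height (world z) of bobbin_3 above 0.055 m); the robot touches nothing.
It fails at once if the tray is lifted or tipped (height (world z) of tray above 0.008 m or angle between tray's own z axis and vertical above 0.15 rad).
It fails at once if the tray is squeezed or shoved hard (over 35 N) (contact force between the fingers and tray above 35 N).
It fails at once if a bobbin is touched by the robot (contact force between any of the fingers, the arm and bobbin_1 above 0.5 N or contact force between any of the fingers, the arm and bobbin_2 above 0.5 N or contact force between any of the fingers, the arm and bobbin_3 above 0.5 N).
It fails at once if a second bobbin is let out (x of any of bobbin_2, bobbin_3 in the frame of feeder below -0.01 m).
It fails at once if another thing on the desk is disturbed (distance of any of cutters, weight, black_tin, jar, marker from where it was at the start of the episode above 0.015 m).
It also fails if it takes over 51 s, if anything falls off the work surface, if the arm or the gripper's body presses on something with over 40 N, if the wrist force passes 120 N, or if a joint passes its speed limit or range.

## Working session

There is one attempt and no reset: what is moved stays moved. The work goes in short steps, Python scripts to look and compute and a tool call to move; the robot and the scene stay as the last step left them, time stands still between calls to the robot, and variables do not carry over. Pictures are saved under pics/ and viewed, about 8 in all and at most 12, crops included, and the job is handed in when it is done.

Besides the shell and the picture viewer there is one more tool, called after "Request:" as a command line: name --pt "numbers of a row" for each row, then --argument value for the rest. jog_arm: Moves the arm, as the interface text tells. Its arguments: {"type":"object","properties":{"moves":{"type":"array","items":{"type":"array","items":{"type":"number"}}},"grip":{"type":"number"},"grip_force":{"type":"number"}},"required":["moves"]}

```bash
mkdir -p pics; ls
cat > h.py <<'E'
import numpy as np, cv2
from station import ctrl
from scipy.spatial.transform import Rotation as R
def cam(n):
    c=ctrl.camera_params(n); K=np.array([[c['fx'],0,c['cx']],[0,c['fy'],c['cy']],[0,0,1.]]); D=np.array(c['D'],float)
    if 'pose' in c: P=np.array(c['pose'])
    else:
        o=ctrl.get_obs(); T=np.eye(4); T[:3,:3]=R.from_rotvec(o['tool_rot']).as_matrix(); T[:3,3]=o['tool_pos']; P=T@np.array(c['T_tool_cam'])
    return K,D,P
def ray(n,uv,c=None):
    K,D,P=c or cam(n); p=cv2.undistortPoints(np.array(uv,float).reshape(-1,1,2),K,D).reshape(-1,2)
    d=np.c_[p[:,0],-p[:,1],-np.ones(len(p))]@P[:3,:3].T
    return P[:3,3],d
def onplane(n,uv,z,c=None):
    o,d=ray(n,uv,c); return o+d*((np.asarray(z)-o[2])/d[:,2])[:,None]
def proj(n,X,c=None):
    K,D,P=c or cam(n); X=(np.atleast_2d(X)-P[:3,3])@P[:3,:3]; X=X*[1,-1,-1]
    return cv2.projectPoints(X,np.zeros(3),np.zeros(3),K,D)[0].reshape(-1,2)
def save(n,f):
    c=cam(n); im=ctrl.get_image(n); cv2.imwrite('pics/'+f,im[:,:,::-1]); return im,c
E
python3 - <<'E'
from h import *
o=ctrl.get_obs(); print(o['t'],o['tool_pos'],o['tool_rot'],R.from_rotvec(o['tool_rot']).as_matrix().round(3),ctrl.grip_depth)
a,_=save('scene','s0.png'); b,_=save('side','d0.png'); save('wrist','w0.png')
for n in('scene','side'): print(n,cam(n)[2].round(3).tolist())
E
```

```text
pics
0.0 [0.15303057 0.6052632  0.2020527 ] [-1.56405422  0.19492429 -0.19417224] [[ 0.969 -0.001  0.245]
 [-0.245 -0.002  0.969]
 [-0.    -1.    -0.002]] 0.0187
scene [[0.448, 0.406, -0.797, -0.067], [-0.894, 0.185, -0.408, -0.479], [-0.019, 0.895, 0.446, 0.53], [0.0, 0.0, 0.0, 1.0]]
side [[-0.979, 0.092, -0.182, 0.459], [-0.203, -0.366, 0.908, 0.823], [0.017, 0.926, 0.377, 0.471], [0.0, 0.0, 0.0, 1.0]]
```

View pics/s0.png

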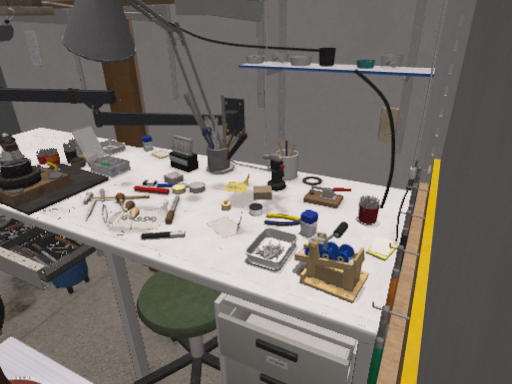

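View pics/d0.png

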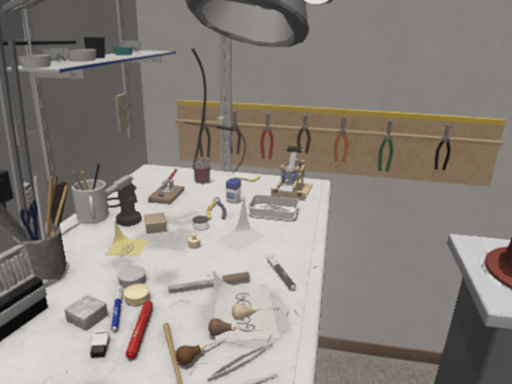

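Scene: tray at about (271,250), feeder at (333,268), jar (309,222), cutters (283,220). Side: tray (273,208), feeder (293,178). I'll view enlarged crops.

Run:
```python
from h import *
a=cv2.imread('pics/s0.png')[200:305,215:390]; b=cv2.imread('pics/d0.png')[135:255,170:345]
a=cv2.resize(a,(780,468),interpolation=cv2.INTER_CUBIC); cv2.imwrite('pics/sc.png',a)
b=cv2.resize(b,None,fx=4.4,fy=4.4,interpolation=cv2.INTER_CUBIC); cv2.imwrite('pics/dc.png',b)
print(onplane('scene',[(271,250),(333,285),(309,232)],0.0),onplane('side',[(273,212),(293,190)],0))
```

```text
[[ 0.60529872 -0.1705818   0.        ]
 [ 0.54455015 -0.34752945  0.        ]
 [ 0.72495168 -0.22974815  0.        ]] [[ 0.59924497 -0.17329563  0.        ]
 [ 0.5642986  -0.34509332  0.        ]]
```

View pics/sc.png

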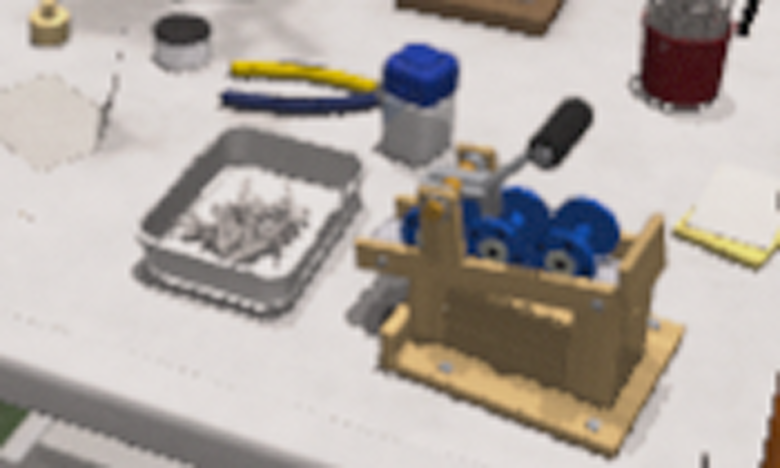

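View pics/dc.png

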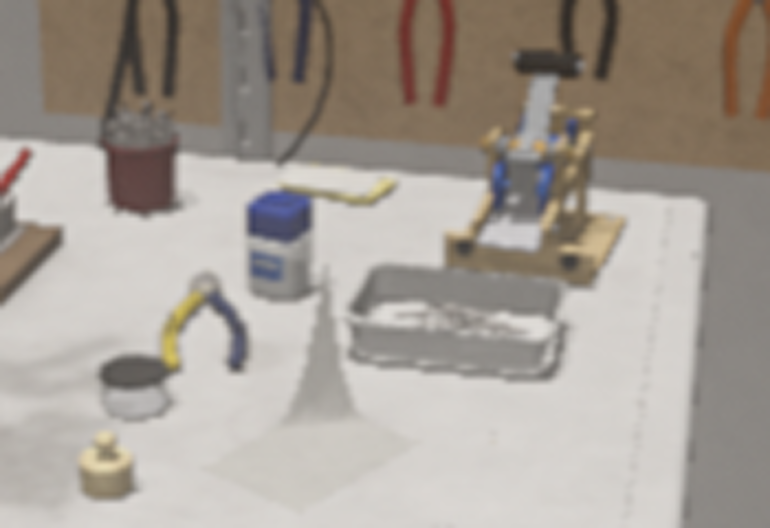

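Scene crop: tray rim corners about (138,240),(238,130),(360,165),(275,290); base corners (383,370),(613,457),(684,328); pad ends (580,108),(543,155). Side crop: pad (516..580,63), tray rim (375,265),(562,285),(548,348),(352,320).

Run:
```python
from h import *
s=lambda p:np.array(p,float)/4.457+[215,200]; d=lambda p:np.array(p,float)/4.4+[170,135]
np.set_printoptions(precision=4,suppress=True)
print('base',onplane('scene',s([(383,370),(613,457),(684,328)]),0.0))
T=onplane('scene',s([(138,240),(238,130),(360,165),(275,290)]),.028); print('tray scene',T,T.mean(0),np.linalg.norm(T-np.roll(T,-1,0),axis=1))
T=onplane('side',d([(375,265),(562,285),(548,348),(352,320)]),.028); print('tray side',T,T.mean(0),np.linalg.norm(T-np.roll(T,-1,0),axis=1))
print('base side front bottom',onplane('side',d([(447,268),(592,284),(625,222)]),[0,0,.008]))
def tri(u,v):
    o1,d1=ray('scene',[u]);o2,d2=ray('side',[v]);A=np.c_[d1[0],-d2[0]];t=np.linalg.lstsq(A,o2-o1,rcond=None)[0]
    p,q=o1+d1[0]*t[0],o2+d2[0]*t[1];return (p+q)/2,np.linalg.norm(p-q)
print('pad',tri(s((561,131)),d((548,63))))
print('jar',onplane('scene',s([(415,155)]),0),onplane('side',d([(280,292)]),0))
print(onplane('scene',s([(560,131)]),.131),onplane('side',d([(548,63)]),.131))
```

```text
base [[ 0.5207 -0.282   0.    ]
 [ 0.5097 -0.3983  0.    ]
 [ 0.6164 -0.4097  0.    ]]
tray scene [[ 0.5307 -0.1398  0.028 ]
 [ 0.6513 -0.1421  0.028 ]
 [ 0.6469 -0.2204  0.028 ]
 [ 0.5229 -0.2224  0.028 ]] [ 0.588  -0.1812  0.028 ] [0.1206 0.0785 0.124  0.0829]
tray side [[ 0.6564 -0.211   0.028 ]
 [ 0.5374 -0.2077  0.028 ]
 [ 0.536  -0.1147  0.028 ]
 [ 0.6532 -0.1256  0.028 ]] [ 0.5957 -0.1647  0.028 ] [0.119  0.0931 0.1177 0.0855]
base side front bottom [[ 0.6209 -0.283   0.    ]
 [ 0.5232 -0.2794  0.    ]
 [ 0.5088 -0.3775  0.008 ]]
pad (array([ 0.5673, -0.3473,  0.1295]), np.float64(0.0014261091112895518))
jar [[ 0.7109 -0.2321  0.    ]] [[ 0.7199 -0.2172  0.    ]]
[[ 0.566  -0.3473  0.131 ]] [[ 0.5662 -0.34    0.131 ]]
```

```bash
cat >> h.py <<'E'
def plan(pos,Rt,n):
    o=ctrl.get_obs(); p=np.array(o['tool_pos']); A=R.from_rotvec(o['tool_rot']); w=(A.inv()*R.from_matrix(Rt)).as_rotvec()/n
    dp=(np.array(pos)-p)/n; rows=[]
    for i in range(n):
        rows.append(np.r_[A.inv().apply(dp)*1e3,w]); A=A*R.from_rotvec(w)
    return np.array(rows)
def Rd(yaw):
    c,s=np.cos(yaw),np.sin(yaw); x=np.array([c,s,0]); y=np.array([0,0,-1.]); return np.c_[x,y,np.cross(x,y)]
E
python3 - <<'E'
from h import *
np.set_printoptions(precision=3,suppress=True)
print(plan([.6,-.06,.2],Rd(np.arctan2(-.995,-.1)),20)); print(np.array(ctrl.camera_params('wrist')['T_tool_cam']))
E
```

```text
[[ 29.823   0.154 -26.774   0.      0.071   0.   ]
 [ 31.651   0.15  -24.586   0.      0.071   0.   ]
 [ 33.319   0.147 -22.273   0.      0.071   0.   ]
 [ 34.818   0.144 -19.848   0.      0.071   0.   ]
 [ 36.141   0.141 -17.322   0.      0.071   0.   ]
 [ 37.282   0.138 -14.709   0.      0.071   0.   ]
 [ 38.233   0.136 -12.021   0.      0.071   0.   ]
 [ 38.991   0.133  -9.272   0.      0.071   0.   ]
 [ 39.551   0.131  -6.477   0.      0.071   0.   ]
 [ 39.912   0.128  -3.648   0.      0.071   0.   ]
 [ 40.07    0.126  -0.801   0.      0.071   0.   ]
 [ 40.026   0.124   2.05    0.      0.071   0.   ]
 [ 39.779   0.123   4.89    0.      0.071   0.   ]
 [ 39.33    0.121   7.706   0.      0.071   0.   ]
 [ 38.683   0.12   10.483   0.      0.071   0.   ]
 [ 37.84    0.119  13.206   0.      0.071   0.   ]
 [ 36.805   0.119  15.863   0.      0.071   0.   ]
 [ 35.584   0.118  18.44    0.      0.071   0.   ]
 [ 34.183   0.118  20.923   0.      0.071   0.   ]
 [ 32.609   0.118  23.301   0.      0.071   0.   ]]
[[-0.    -0.95  -0.312 -0.08 ]
 [-0.002  0.312 -0.95  -0.17 ]
 [ 1.     0.    -0.002  0.   ]
 [ 0.     0.     0.     1.   ]]
```

Request:
jog_arm --pt "30 0 -27 0 0.071 0" --pt "32 0 -25 0 0.071 0" --pt "33 0 -22 0 0.071 0" --pt "35 0 -20 0 0.071 0" --pt "36 0 -17 0 0.071 0" --pt "37 0 -15 0 0.071 0" --pt "38 0 -12 0 0.071 0" --pt "39 0 -9 0 0.071 0" --pt "40 0 -6 0 0.071 0" --pt "40 0 -4 0 0.071 0"

```text
t: 1.15
tool_pos: [0.3778, 0.2716, 0.2031]
tool_rot: [-1.438, 0.749, -0.749]
contact_force: [1.1, 0.3, 0.6]
opening: 0.0852
```

Request:
jog_arm --pt "40 0 -1 0 0.071 0" --pt "40 0 2 0 0.071 0" --pt "40 0 5 0 0.071 0" --pt "39 0 8 0 0.071 0" --pt "39 0 10 0 0.071 0" --pt "38 0 13 0 0.071 0" --pt "37 0 16 0 0.071 0" --pt "36 0 18 0 0.071 0" --pt "34 0 21 0 0.071 0" --pt "33 0 23 0 0.071 0" --pt "0 0 0 0 0 0" --pt "0 0 0 0 0 0"

```text
t: 2.35
tool_pos: [0.6004, -0.0608, 0.2026]
tool_rot: [-1.162, 1.282, -1.28]
contact_force: [0.2, 0.2, -0.7]
opening: 0.0856
```

Run:
```python
from h import *
o=ctrl.get_obs(); print(o['t'],o['tool_pos'],o['contact_force']); im,c=save('wrist','w1.png')
np.save('w1c.npy',np.array([c[0],c[2][:3,:3]])); import pickle; pickle.dump(c,open('w1.pkl','wb'))
```

```text
2.35 [ 0.6003853  -0.06081329  0.20255689] [ 0.16973814  0.18263926 -0.71690242]
```

View pics/w1.png

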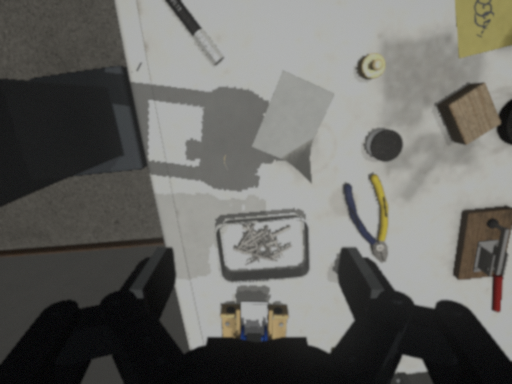

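Wrist view: tray rim corners about (217,214),(304,209),(309,272),(222,280); feeder at (255,320) below it; paper with a raised corner at about (300,155); cutters (375,220) and marker (195,35) clear.

Run:
```python
from h import *
import pickle
np.set_printoptions(precision=4,suppress=True)
c=pickle.load(open('w1.pkl','rb')); im=cv2.imread('pics/w1.png')
sub=im[195:290,205:325]; g=sub.max(2); 
m=(g<150).astype(np.uint8)
n,l,st,ce=cv2.connectedComponentsWithStats(m); k=l[int(265-195),int(304-205)] if 0 else 1+np.argmax(st[1:,4]); 
pts=np.argwhere(l==k)[:,::-1]+[205,195]; print(st[k]+[205,195,0,0,0])
r=cv2.minAreaRect(pts.astype(np.float32)); print(r)
for z in(.028,.0):
    W=onplane('wrist',pts,z,c)[:,:2].astype(np.float32); q=cv2.minAreaRect(W); print(z,q)
    h=cv2.convexHull(W); 
for z in (0,.028): print(onplane('wrist',[(217,214),(304,209),(309,272),(222,280)],z,c))
d=lambda p:np.array(p,float)/4.4+[170,135]
print('spike',onplane('wrist',[(254,148),(283,157),(312,147),(310,182)],0,c),onplane('side',d([(290,415),(355,415),(325,265)]),0))
print('feeder', onplane('wrist',[(222,305),(288,305),(222,322)],.08,c))
o1,d1=ray('wrist',[(310,182)],c);o2,d2=ray('side',d([(325,265)]));t=np.linalg.lstsq(np.c_[d1[0],-d2[0]],o2-o1,rcond=None)[0];print('tip',o1+d1*t[0],o2+d2*t[1])
cv2.imwrite('pics/w1c.png',cv2.resize(im[130:345,190:350],None,fx=3.5,fy=2.75,interpolation=2))
```

```text
[ 214  208   96   75 4106]
((262.3689880371094, 245.42759704589844), (71.16999053955078, 94.17359161376953), 85.2363510131836)
0.028 ((0.5978699922561646, -0.16997891664505005), (0.10803636163473129, 0.12565810978412628), 89.55331420898438)
0.0 ((0.5969939827919006, -0.18530942499637604), (0.11680325865745544, 0.13585501909255981), 89.55329132080078)
[[ 0.5381 -0.1272  0.    ]
 [ 0.66   -0.1315  0.    ]
 [ 0.6631 -0.2345  0.    ]
 [ 0.5302 -0.2358  0.    ]]
[[ 0.5434 -0.1162  0.028 ]
 [ 0.6562 -0.1203  0.028 ]
 [ 0.659  -0.2155  0.028 ]
 [ 0.5361 -0.2167  0.028 ]]
spike [[ 0.5991 -0.04    0.    ]
 [ 0.6359 -0.0555  0.    ]
 [ 0.6745 -0.046   0.    ]
 [ 0.6699 -0.0932  0.    ]] [[ 0.6727 -0.0519  0.    ]
 [ 0.6372 -0.0605  0.    ]
 [ 0.7016 -0.2683  0.    ]]
feeder [[ 0.5419 -0.2176  0.08  ]
 [ 0.6237 -0.2255  0.08  ]
 [ 0.5382 -0.2441  0.08  ]]
tip [[ 0.6557 -0.0671  0.0867]] [[ 0.6567 -0.0669  0.0868]]
```

View pics/w1c.png

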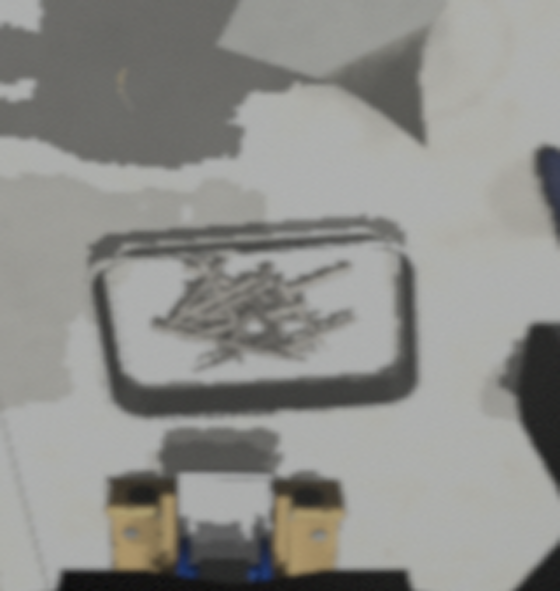

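Tray centre ≈ (0.596,−0.171), feeder origin ≈ (0.572,−0.282) with yaw ≈ −95.7°. So the tray is about 62 mm short, 13 mm to the side and 4° off. The jaws are already parallel to the tray's long side, so two open fingertips will push it. I'll come down in front of the rim, clear of the curled paper.

Request:
jog_arm --pt "36 0 -2 0 0 0" --pt "0 35 0 0 0 0" --pt "0 40 0 0 0 0" --pt "0 40 0 0 0 0" --pt "0 35 0 0 0 0" --pt "0 20 0 0 0 0" --pt "0 14 0 0 0 0" --pt "0 8 0 0 0 0" --pt "0 5 0 0 0 0" --pt "0 0 0 0 0 0" --pt "0 0 0 0 0 0"

```text
t: 3.5
tool_pos: [0.5961, -0.0963, 0.0076]
tool_rot: [-1.161, 1.278, -1.282]
contact_force: [-0.1, -0.2, 0.2]
opening: 0.0856
```

Run:
```python
from h import *
import pickle
o=ctrl.get_obs(); print(o['t'],o['tool_pos'],o['contact_force'],R.from_rotvec(o['tool_rot']).as_matrix()[:,0]); im,c=save('wrist','w2.png'); pickle.dump(c,open('w2.pkl','wb'))
```

```text
3.5 [ 0.59613365 -0.09625094  0.00764029] [-0.05631149 -0.23708849  0.15790187] [-9.67020066e-02 -9.95313291e-01  4.17929120e-04]
```

View pics/w2.png

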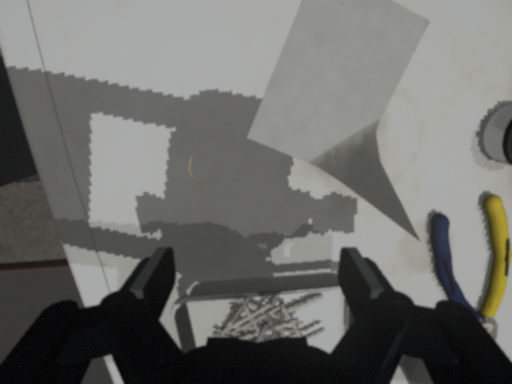

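Run:
```python
from h import *
import pickle
np.set_printoptions(precision=4,suppress=True)
c=pickle.load(open('w2.pkl','rb')); o=ctrl.get_obs(); A=R.from_rotvec(o['tool_rot']); p=np.array(o['tool_pos'])
f=[p+A.apply(v) for v in ([-.011,-.013,-.0427],[-.011,-.013,.0427],[.011,-.013,-.0427],[.011,-.013,.0427])]
print(c[0],proj('wrist',f,c))
cc=np.array([.596,-.171]); print('tray corners px',proj('wrist',[[cc[0]+a*.0645,cc[1]+b*.047,.028] for a,b in((-1,1),(1,1),(1,-1),(-1,-1))],c))
print(onplane('wrist',[(177,297),(345,280),(190,297),(330,287)],.028,c))
```

```text
[[286.6126   0.     256.4609]
 [  0.     286.6126 193.2931]
 [  0.       0.       1.    ]] [[184.9643 221.586 ]
 [327.4287 221.5986]
 [187.817  253.9447]
 [324.5897 253.9572]]
tray corners px [[158.2059 291.7146]
 [364.6086 274.4269]
 [359.6964 382.7181]
 [185.7758 395.5262]]
[[ 0.5426 -0.129   0.028 ]
 [ 0.6484 -0.1267  0.028 ]
 [ 0.5509 -0.1297  0.028 ]
 [ 0.639  -0.1309  0.028 ]]
```

Rim front face is at y ≈ −0.128, about 20 mm ahead of the fingertips, and the tray is centred between them. Lower 5 mm and push slowly.

Request:
jog_arm --pt "0 5 0 0 0 0" --pt "8 0 0 0 0 0" --pt "6 0 0 0 0 0" --pt "4 0 0 0 0 0" --pt "4 0 0 0 0 0" --pt "4 0 0 0 0 0" --pt "4 0 0 0 0 0" --pt "4 0 0 0 0 0" --pt "4 0 0 0 0 0"

```text
t: 4.45
tool_pos: [0.5914, -0.1342, 0.0013]
tool_rot: [-1.162, 1.28, -1.28]
contact_force: [0.3, -0.8, -0.2]
opening: 0.0855
```

Request:
jog_arm --pt "4 0 0 0 0 0" --pt "4 0 0 0 0 0" --pt "4 0 0 0 0 0" --pt "4 0 0 0 0 0" --pt "4 0 0 0 0 0" --pt "4 0 0 0 0 0" --pt "3 0 0 0 0 0"

```text
t: 5.15
tool_pos: [0.5888, -0.1611, 0.0013]
tool_rot: [-1.162, 1.28, -1.28]
contact_force: [0.7, -0.2, 0.5]
opening: 0.0853
```

Run:
```python
from h import *
import pickle
o=ctrl.get_obs(); print(o['t'],o['tool_pos'],o['contact_force'])
im,c=save('scene','s3.png'); im2,c2=save('side','d3.png')
a=cv2.resize(im[215:305,235:385,::-1],(500,300),interpolation=2); b=cv2.resize(im2[145:235,215:345,::-1],(433,300),interpolation=2)
cv2.imwrite('pics/s3c.png',np.vstack([a,np.pad(b,((0,0),(0,67),(0,0)))]))
```

```text
5.15 [ 0.58880893 -0.16110456  0.00131567] [ 0.7329814  -0.24570931  0.54413094]
```

View pics/s3c.png

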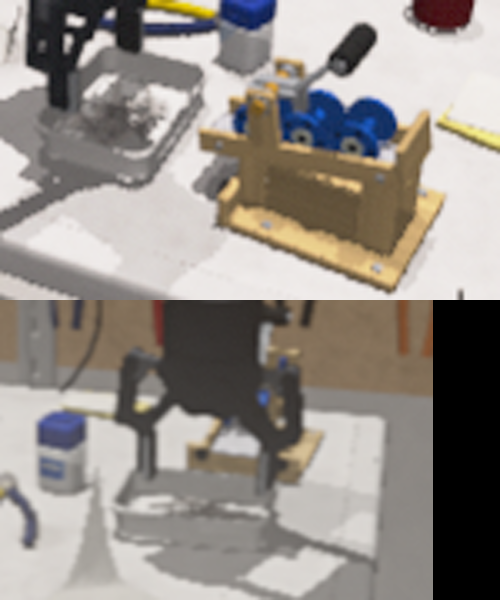

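Run:
```python
from h import *
np.set_printoptions(precision=4,suppress=True)
o=ctrl.get_obs(); A=R.from_rotvec(o['tool_rot']); p=np.array(o['tool_pos'])
f=[p+A.apply(v) for v in ([-.011,-.013,-.05],[-.011,-.013,.05],[.011,-.013,-.05],[.011,-.013,.05])]
print((proj('side',f)-[215,145])*3.333+[0,300]); print((proj('scene',f)-[235,215])*3.333)
s=lambda u:np.array(u,float)/3.3333+[235,215]; d=lambda u:(np.array(u,float)-[0,300])/3.3333+[215,145]
print('side rim',onplane('side',d([(118,505),(268,518),(272,485),(135,470)]),.028))
print('scene rim',onplane('scene',s([(40,140),(205,98),(150,165),(100,48)]),.028))
print('side bottom near',onplane('side',d([(120,537),(262,548)]),0))
a=cv2.imread('pics/s3.png')[215:275,235:305]; b=cv2.imread('pics/d3.png')[175:220,240:310]
cv2.imwrite('pics/z3.png',np.vstack([cv2.resize(a,(560,330),interpolation=2),cv2.resize(b,(560,270),interpolation=2)]))
```

```text
[[263.075  529.1634]
 [140.5059 511.4336]
 [268.7899 517.9445]
 [148.2355 500.7917]]
[[ 50.1612 139.9023]
 [120.2032  73.122 ]
 [ 76.133  149.5345]
 [144.8532  81.1845]]
side rim [[ 0.6537 -0.1334  0.028 ]
 [ 0.5362 -0.1373  0.028 ]
 [ 0.5399 -0.202   0.028 ]
 [ 0.6546 -0.2058  0.028 ]]
scene rim [[ 0.5209 -0.1478  0.028 ]
 [ 0.6173 -0.2337  0.028 ]
 [ 0.5279 -0.2283  0.028 ]
 [ 0.6465 -0.1344  0.028 ]]
side bottom near [[ 0.6519 -0.1342  0.    ]
 [ 0.5397 -0.1411  0.    ]]
```

View pics/z3.png

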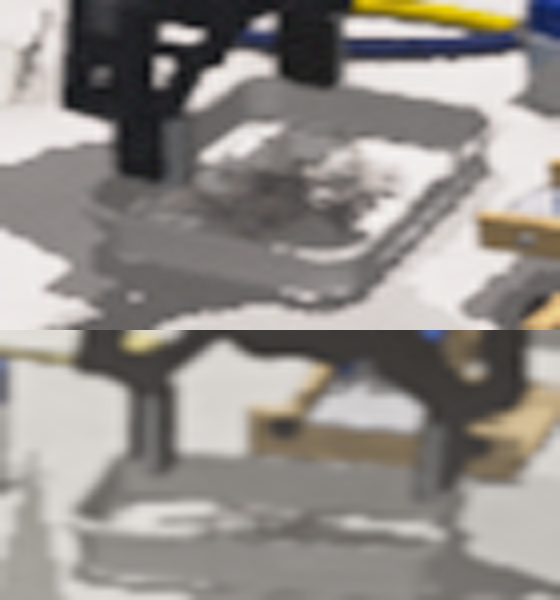

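Run:
```python
from h import *
np.set_printoptions(precision=4,suppress=True)
o=ctrl.get_obs();print(o['t'],o['tool_pos'])
for u,v in (((273.75,230.5),(258.75,198.3)),((253.75,247.4),(293.75,202.8))):
    o1,d1=ray('scene',[u]);o2,d2=ray('side',[v]);t=np.linalg.lstsq(np.c_[d1[0],-d2[0]],o2-o1,rcond=None)[0];print(o1+d1*t[0],o2+d2*t[1])
# tray far bottom/rim corners
s=lambda u:np.array(u,float)/[8,5.5]+[235,215]; d=lambda u:(np.array(u,float)-[0,330])/[8,6]+[240,175]
print(onplane('scene',s([(92,190),(240,85),(485,140),(345,270)]),.028))
print('bottom right/near',onplane('scene',s([(485,170),(330,305)]),0))
print(onplane('side',d([(80,525),(465,530),(455,490),(125,460)]),.028))
print(onplane('side',d([(85,580),(450,600)]),0))
```

```text
5.25 [ 0.5888 -0.1611  0.0013]
[[ 0.6364 -0.1641  0.0384]] [[ 0.6378 -0.1646  0.04  ]]
[[ 0.5438 -0.1541  0.0423]] [[ 0.5431 -0.1538  0.0415]]
[[ 0.5465 -0.1328  0.028 ]
 [ 0.6419 -0.1366  0.028 ]
 [ 0.6324 -0.2256  0.028 ]
 [ 0.5275 -0.2239  0.028 ]]
bottom right/near [[ 0.6483 -0.2204  0.    ]
 [ 0.5371 -0.2152  0.    ]]
[[ 0.6535 -0.127   0.028 ]
 [ 0.5307 -0.1518  0.028 ]
 [ 0.5383 -0.1942  0.028 ]
 [ 0.6533 -0.2012  0.028 ]]
[[ 0.6521 -0.1307  0.    ]
 [ 0.5326 -0.1392  0.    ]]
```

The fingertips look to be above and inside the near rim: triangulation puts the open tips at z ≈ 0.04 rather than 0.014, and there is no pushing force. I'll lift, back off and half close the jaws, since closing swings the pads forward. Then I'll lower in free space and measure the tips.

Request:
jog_arm --pt "0 -25 0 0 0 0" --pt "0 -25 0 0 0 0" --pt "-30 0 0 0 0 0" --pt "-40 0 0 0 0 0" --pt "0 0 0 0 0 0"

```text
t: 5.75
tool_pos: [0.5957, -0.0875, 0.0515]
tool_rot: [-1.163, 1.278, -1.276]
contact_force: [-0.7, -0.3, -0.5]
opening: 0.0854
```

Request:
jog_arm --pt "0 0 0 0 0 0" --pt "0 0 0 0 0 0" --pt "0 0 0 0 0 0" --pt "0 0 0 0 0 0" --pt "0 20 0 0 0 0" --pt "0 15 0 0 0 0" --pt "0 6 0 0 0 0" --pt "0 0 0 0 0 0" --grip 40

```text
t: 6.55
tool_pos: [0.5943, -0.0909, 0.0085]
tool_rot: [-1.163, 1.283, -1.278]
contact_force: [0.1, 0.2, -0.5]
opening: 0.0395
```

Run:
```python
from h import *
import pickle
np.set_printoptions(precision=4,suppress=True)
o=ctrl.get_obs(); print(o['t'],o['tool_pos'],o['contact_force'],o['opening']); A=R.from_rotvec(o['tool_rot']); p=np.array(o['tool_pos'])
im,c=save('scene','s4.png'); im2,c2=save('side','d4.png'); im3,c3=save('wrist','w4.png'); pickle.dump(c3,open('w4.pkl','wb'))
for n in('side','scene','wrist'): print(n,proj(n,[p,p+A.apply([0,0,-.025]),p+A.apply([0,0,.025])]).round(1))
a=cv2.resize(im[205:275,225:325,::-1],(400,280),interpolation=2); b=cv2.resize(im2[160:230,215:315,::-1],(400,280),interpolation=2)
w=cv2.resize(im3[:,:,::-1],(400,300)); cv2.imwrite('pics/v4.png',np.vstack([np.hstack([a,b]),np.hstack([w,w*0])]))
```

```text
6.55 [ 0.5943 -0.0909  0.0085] [ 0.0564  0.2105 -0.5245] 0.03952055043530688
side [[269.9 222.7]
 [279.6 224.2]
 [260.4 221.3]]
scene [[241.2 241.9]
 [235.6 246.7]
 [246.5 237.2]]
wrist [[253.2 227.2]
 [215.4 227.3]
 [291.  227.2]]
```

View pics/v4.png

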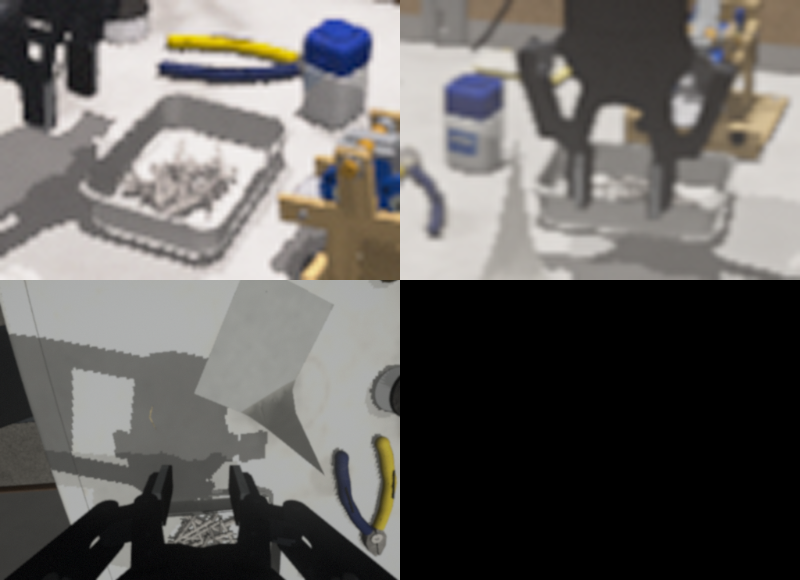

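Run:
```python
from h import *
np.set_printoptions(precision=4,suppress=True)
for u,v in (((225+38/4,205+127/4),(215+257/4,160+215/4)),((225+80/4,205+94/4),(215+182/4,160+207/4))):
    o1,d1=ray('scene',[u]);o2,d2=ray('side',[v]);t=np.linalg.lstsq(np.c_[d1[0],-d2[0]],o2-o1,rcond=None)[0];print(o1+d1*t[0],o2+d2*t[1])
s=lambda u:np.array(u,float)/4+[225,205]
T=onplane('scene',s([(83,185),(160,100),(283,135),(212,240)]),.028);print(T,T.mean(0))
```

```text
[[ 0.5705 -0.0863  0.0372]] [[ 0.5713 -0.0866  0.038 ]]
[[ 0.6182 -0.0903  0.0353]] [[ 0.6191 -0.0906  0.0362]]
[[ 0.5396 -0.1345  0.028 ]
 [ 0.6439 -0.1357  0.028 ]
 [ 0.6396 -0.2231  0.028 ]
 [ 0.5244 -0.2249  0.028 ]] [ 0.5869 -0.1796  0.028 ]
```

Request:
jog_arm --pt "0 5 0 0 0 0" --pt "0 4 0 0 0 0" --pt "0 0 0 0 0 0"

```text
t: 7.0
tool_pos: [0.5951, -0.0909, 0.0006]
tool_rot: [-1.162, 1.281, -1.28]
contact_force: [0.1, -0.1, 0.0]
opening: 0.0399
```

Request:
jog_arm --pt "0 4 0 0 0 0" --pt "0 3 0 0 0 0" --pt "0 2 0 0 0 0" --pt "0 0 0 0 0 0"

```text
t: 7.4
tool_pos: [0.5953, -0.0909, -0.0082]
tool_rot: [-1.162, 1.281, -1.28]
contact_force: [0.2, -0.8, 0.4]
opening: 0.0398
```

Request:
jog_arm --pt "0 3 0 0 0 0" --pt "0 2 0 0 0 0" --pt "0 2 0 0 0 0" --pt "0 0 0 0 0 0"

```text
t: 7.8
tool_pos: [0.5953, -0.091, -0.0151]
tool_rot: [-1.162, 1.281, -1.28]
contact_force: [0.6, 0.8, 0.7]
opening: 0.04
```

Run:
```python
from h import *
o=ctrl.get_obs(); print(o['t'],o['tool_pos'],o['contact_force'])
im,c=save('scene','s5.png'); im2,c2=save('side','d5.png')
a0=cv2.imread('pics/s4.png'); b0=cv2.imread('pics/d4.png')
# dark finger columns: lowest dark row
for n,I,xs in(('side new',im2,range(255,290)),('side old',b0[:,:,::-1],range(255,290)),('scene new',im,range(226,256)),('scene old',a0[:,:,::-1],range(226,256))):
    g=I.max(2); print(n,[(x,int(max([r for r in range(195 if 'side' in n else 215,260) if g[r,x]<75],default=0))) for x in xs])
```

```text
7.8 [ 0.59531444 -0.09096892 -0.01513289] [0.59520416 0.82078221 0.74974336]
side new [(255, 203), (256, 204), (257, 205), (258, 206), (259, 205), (260, 206), (261, 211), (262, 199), (263, 196), (264, 195), (265, 195), (266, 0), (267, 0), (268, 0), (269, 0), (270, 195), (271, 195), (272, 195), (273, 195), (274, 196), (275, 197), (276, 201), (277, 203), (278, 206), (279, 209), (280, 210), (281, 218), (282, 211), (283, 207), (284, 207), (285, 207), (286, 207), (287, 207), (288, 206), (289, 205)]
side old [(255, 0), (256, 195), (257, 196), (258, 197), (259, 197), (260, 197), (261, 198), (262, 199), (263, 0), (264, 0), (265, 0), (266, 0), (267, 0), (268, 0), (269, 0), (270, 0), (271, 0), (272, 0), (273, 0), (274, 0), (275, 0), (276, 0), (277, 0), (278, 195), (279, 199), (280, 200), (281, 210), (282, 205), (283, 199), (284, 198), (285, 198), (286, 198), (287, 198), (288, 198), (289, 197)]
scene new [(226, 232), (227, 232), (228, 232), (229, 233), (230, 233), (231, 241), (232, 242), (233, 243), (234, 243), (235, 244), (236, 243), (237, 233), (238, 233), (239, 224), (240, 223), (241, 223), (242, 232), (243, 234), (244, 234), (245, 235), (246, 235), (247, 235), (248, 235), (249, 223), (250, 221), (251, 217), (252, 217), (253, 217), (254, 216), (255, 0)]
scene old [(226, 224), (227, 224), (228, 224), (229, 225), (230, 226), (231, 234), (232, 235), (233, 235), (234, 236), (235, 236), (236, 226), (237, 225), (238, 235), (239, 215), (240, 215), (241, 215), (242, 226), (243, 227), (244, 227), (245, 228), (246, 228), (247, 228), (248, 227), (249, 0), (250, 0), (251, 0), (252, 0), (253, 0), (254, 0), (255, 0)]
```

Tips are now at z ≈ 0.013, in free space with no contact. Push again.

Request:
jog_arm --pt "8 0 0 0 0 0" --pt "8 0 0 0 0 0" --pt "4 0 0 0 0 0" --pt "3 0 0 0 0 0" --pt "3 0 0 0 0 0" --pt "3 0 0 0 0 0" --pt "3 0 0 0 0 0" --pt "3 0 0 0 0 0" --pt "3 0 0 0 0 0" --pt "3 0 0 0 0 0" --pt "3 0 0 0 0 0"

```text
t: 9.0
tool_pos: [0.5914, -0.1351, -0.0147]
tool_rot: [-1.162, 1.28, -1.28]
contact_force: [0.6, 1.4, -0.5]
opening: 0.04
```

Run:
```python
from h import *
o=ctrl.get_obs(); print(o['t'],o['tool_pos'],o['contact_force'])
im,c=save('scene','s6.png'); 
a0=cv2.imread('pics/s4.png'); a1=im[:,:,::-1]
# tray right edge profile: brightness along rows
for r in (240,246,252,258): print(r,a0[r,275:300].max(1).tolist(),a1[r,275:300].max(1).tolist())
```

```text
9.0 [ 0.59136756 -0.13506567 -0.01469437] [ 0.64054645  1.36071169 -0.51708151]
240 [240, 237, 233, 227, 209, 196, 194, 187, 151, 113, 122, 131, 125, 121, 121, 124, 122, 122, 141, 159, 158, 204, 232, 235, 235] [232, 232, 233, 212, 177, 183, 201, 172, 129, 128, 124, 122, 122, 122, 121, 122, 124, 122, 123, 124, 122, 122, 121, 119, 121]
246 [195, 171, 176, 179, 176, 206, 223, 227, 223, 233, 239, 239, 239, 239, 230, 216, 171, 123, 122, 128, 126, 185, 223, 233, 236] [204, 220, 232, 233, 238, 240, 240, 237, 235, 221, 216, 235, 241, 241, 241, 241, 241, 240, 240, 240, 236, 232, 207, 173, 152]
252 [173, 168, 147, 117, 123, 132, 132, 209, 237, 240, 224, 151, 105, 122, 141, 141, 119, 182, 215, 207, 218, 229, 231, 214, 202] [147, 160, 140, 134, 122, 112, 151, 145, 142, 149, 173, 186, 205, 228, 234, 238, 240, 220, 149, 100, 111, 134, 155, 158, 191]
258 [238, 206, 195, 235, 240, 238, 226, 169, 115, 135, 166, 145, 149, 200, 216, 216, 222, 231, 234, 201, 133, 118, 119, 118, 109] [176, 168, 169, 153, 127, 111, 125, 166, 199, 215, 229, 237, 239, 217, 138, 105, 122, 145, 141, 119, 115, 115, 118, 118, 110]
```

The tray is moving: edge shifted about 7 px, push force 1.4 N.

Request:
jog_arm --pt "3 0 0 0 0 0" --pt "3 0 0 0 0 0" --pt "3 0 0 0 0 0" --pt "3 0 0 0 0 0" --pt "3 0 0 0 0 0" --pt "3 0 0 0 0 0" --pt "3 0 0 0 0 0" --pt "3 0 0 0 0 0" --pt "3 0 0 0 0 0" --pt "2 0 0 0 0 0" --pt "0 0 0 0 0 0"

```text
t: 10.15
tool_pos: [0.5885, -0.1641, -0.0147]
tool_rot: [-1.162, 1.28, -1.281]
contact_force: [-0.3, 0.6, 1.0]
opening: 0.0401
```

Request:
jog_arm --pt "2 0 0 0 0 0" --pt "2 0 0 0 0 0" --pt "1 0 0 0 0 0" --pt "0 0 0 0 0 0"

```text
t: 10.55
tool_pos: [0.588, -0.1689, -0.0147]
tool_rot: [-1.162, 1.28, -1.28]
contact_force: [0.3, 1.6, -0.2]
opening: 0.0403
```

Request:
jog_arm --pt "2 0 0 0 0 0" --pt "1 0 0 0 0 0" --pt "1 0 0 0 0 0" --pt "0 0 0 0 0 0"

```text
t: 10.95
tool_pos: [0.5877, -0.1729, -0.0147]
tool_rot: [-1.162, 1.28, -1.28]
contact_force: [-0.3, -0.4, -0.7]
opening: 0.0399
```

Request:
jog_arm --pt "1 0 0 0 0 0" --pt "1 0 0 0 0 0" --pt "1 0 0 0 0 0" --pt "0 0 0 0 0 0"

```text
t: 11.35
tool_pos: [0.5874, -0.1758, -0.0147]
tool_rot: [-1.162, 1.28, -1.28]
contact_force: [-0.1, -0.0, 0.2]
opening: 0.04
```

Request:
jog_arm --pt "1 0 0 0 0 0" --pt "1 0 0 0 0 0" --pt "1 0 0 0 0 0" --pt "0 0 0 0 0 0"

```text
t: 11.75
tool_pos: [0.5874, -0.1776, -0.0147]
tool_rot: [-1.16, 1.281, -1.279]
contact_force: [1.1, 5.3, -0.4]
opening: 0.0401
```

Run:
```python
from h import *
o=ctrl.get_obs(); print(o['t'],o['tool_pos'],o['contact_force'])
im,c=save('scene','s7.png'); im2,_=save('side','d7.png')
a=cv2.resize(im[205:305,240:380,::-1],(800,570),interpolation=2); cv2.imwrite('pics/v7.png',a)
```

```text
11.75 [ 0.58744551 -0.17764657 -0.01469008] [ 1.14401632  5.29129808 -0.44504363]
```

View pics/v7.png

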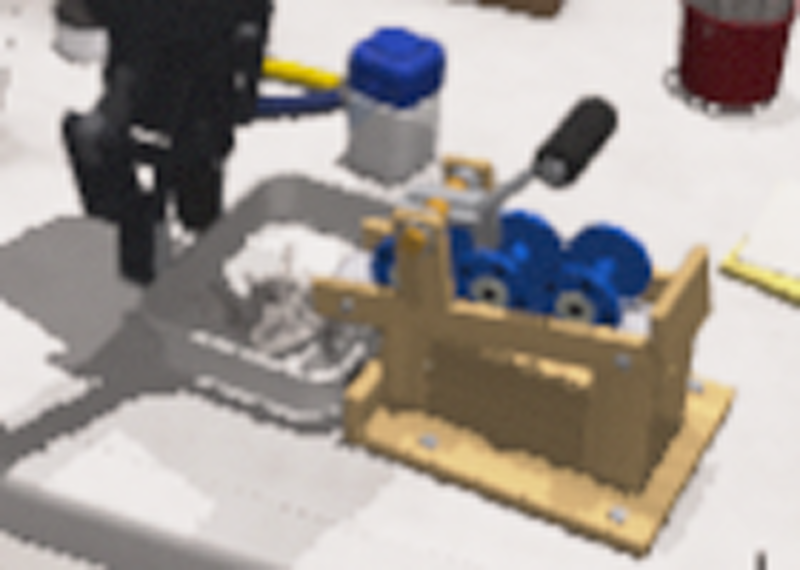

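Tray is under the spout and against the stop board. The force has stepped to 5 N at the predicted TCP y of −0.177. I'll seat it a touch more, then back off.

Request:
jog_arm --pt "1 0 0 0 0 0" --pt "1 0 0 0 0 0" --pt "0 0 0 0 0 0" --pt "0 0 0 0 0 0"

```text
t: 12.25
tool_pos: [0.5876, -0.1779, -0.0147]
tool_rot: [-1.157, 1.282, -1.277]
contact_force: [3.0, 10.6, 1.2]
opening: 0.0403
```

Seated: only 0.3 mm more travel while the force rose to 10.6 N. Back off, go up, close the fingers and move over the pad.

Request:
jog_arm --pt "-5 0 0 0 0 0" --pt "-10 0 0 0 0 0" --pt "0 -20 0 0 0 0" --pt "0 -40 0 0 0 0" --pt "0 -40 0 0 0 0" --pt "0 -40 0 0 0 0" --pt "0 -40 0 0 0 0" --pt "0 -35 0 0 0 0" --pt "0 0 0 0 0 0"

```text
t: 13.15
tool_pos: [0.5916, -0.1672, 0.2081]
tool_rot: [-1.157, 1.269, -1.29]
contact_force: [0.1, 0.4, -0.0]
opening: 0.0401
```

Request:
jog_arm --pt "30 0 -1 0 0 0" --pt "35 0 -1 0 0 0" --pt "35 0 -1 0 0 0" --pt "35 0 -1 0 0 0" --pt "30 0 0 0 0 0" --pt "20 0 0 0 0 0" --pt "0 0 0 0 0 0" --pt "0 0 0 0 0 0" --pt "0 0 0 0 0 0" --grip 0

```text
t: 14.05
tool_pos: [0.5667, -0.3482, 0.2]
tool_rot: [-1.162, 1.28, -1.279]
contact_force: [0.1, -0.4, 0.3]
opening: 0.0001
```

Run:
```python
from h import *
np.set_printoptions(precision=4,suppress=True)
o=ctrl.get_obs(); print(o['t'],o['tool_pos'],o['contact_force'],o['opening'],R.from_rotvec(o['tool_rot']).as_matrix()[:,0])
im,c=save('scene','s8.png'); im2,c2=save('side','d8.png')
p=np.array(o['tool_pos']); print('tcp px',proj('scene',p),proj('side',p))
g=im.max(2); print('scene dark rows, fraction of columns 300-370', [(r,[int(x) for x in (np.where(g[r,320:365]<60)[0]+320)[[0,-1]]] if (g[r,320:365]<60).any() else 0) for r in range(190,242,3)])
g=im2.max(2); print('side',[(r,[int(x) for x in (np.where(g[r,270:320]<60)[0]+270)[[0,-1]]] if (g[r,270:320]<60).any() else 0) for r in range(110,165,3)])
# tray edge after retreat
a=im[205:305,240:390,::-1]; b=im2[95:215,230:330,::-1]
cv2.imwrite('pics/v8.png',np.hstack([cv2.resize(a,(420,300),interpolation=2),cv2.resize(b,(360,300),interpolation=2)]))
```

```text
14.05 [ 0.5667 -0.3482  0.2   ] [ 0.1196 -0.4352  0.2596] 0.00012798984363465165 [-0.0957 -0.9954 -0.0006]
tcp px [[344.1949 199.833 ]] [[296.0084 125.6158]]
scene dark rows, fraction of columns 300-370 [(190, 0), (193, 0), (196, 0), (199, 0), (202, 0), (205, 0), (208, [360, 361]), (211, [360, 360]), (214, [360, 361]), (217, [359, 359]), (220, [361, 361]), (223, [342, 345]), (226, [339, 347]), (229, [337, 345]), (232, [334, 342]), (235, [339, 340]), (238, 0), (241, 0)]
side [(110, [299, 300]), (113, [299, 299]), (116, 0), (119, 0), (122, 0), (125, 0), (128, 0), (131, [300, 307]), (134, [299, 308]), (137, [298, 309]), (140, [298, 309]), (143, [298, 308]), (146, [299, 307]), (149, [288, 307]), (152, 0), (155, 0), (158, 0), (161, 0), (164, 0)]
```

View pics/v8.png

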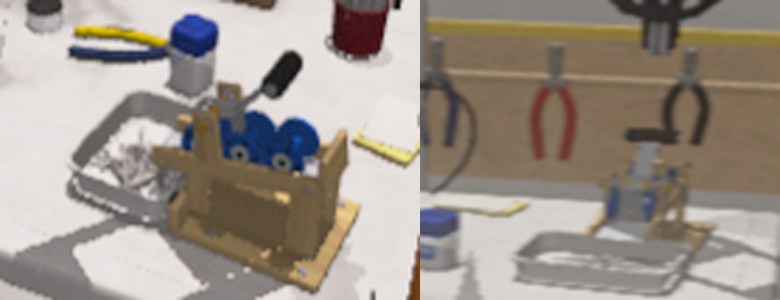

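Fingers are shut and centred over the roll pad, the tray stayed home, and the tips are about 24 mm above the nominal TCP. Guarded descent onto the pad.

Request:
jog_arm --pt "4 25 0 0 0 0" --pt "0 25 0 0 0 0" --pt "0 15 0 0 0 0" --pt "0 8 0 0 0 0" --pt "0 4 0 0 0 0" --pt "0 0 0 0 0 0"

```text
t: 14.75
tool_pos: [0.5663, -0.3534, 0.1236]
tool_rot: [-1.162, 1.28, -1.28]
contact_force: [-0.4, -0.5, -0.6]
opening: 0.0001
```

Request:
jog_arm --pt "0 3 0 0 0 0" --pt "1 3 0 0 0 0" --pt "2 3 0 0 0 0" --pt "2 3 0 0 0 0" --pt "0 0 0 0 0 0"

```text
t: 15.25
tool_pos: [0.5656, -0.3589, 0.1113]
tool_rot: [-1.161, 1.28, -1.281]
contact_force: [0.8, -0.3, 0.5]
opening: 0.0003
```

Request:
jog_arm --pt "0 3 0 0 0 0" --pt "0 3 0 0 0 0" --pt "0 0 0 0 0 0"

```text
t: 15.55
tool_pos: [0.5657, -0.3617, 0.1079]
tool_rot: [-1.165, 1.277, -1.286]
contact_force: [-4.2, -5.0, 7.4]
opening: 0.0001
```

Request:
jog_arm --pt "0 3 0 0 0 0" --pt "0 3 0 0 0 0" --pt "0 0 0 0 0 0"

```text
t: 15.85
tool_pos: [0.5655, -0.3648, 0.104]
tool_rot: [-1.169, 1.273, -1.292]
contact_force: [-7.2, -10.6, 11.7]
opening: -0.0
```

Run:
```python
from h import *
o=ctrl.get_obs(); print(o['t'],o['tool_pos'],o['contact_force'])
im,c=save('scene','s9.png'); g=im.max(2)
for r in range(205,245,2): print(r,g[r,328:352].tolist())
```

```text
15.85 [ 0.56551867 -0.36475807  0.10402528] [ -7.17730803 -10.57744027  11.72729895]
205 [84, 87, 90, 91, 92, 97, 98, 70, 33, 37, 47, 56, 58, 69, 73, 61, 39, 37, 37, 36, 34, 36, 40, 39]
207 [190, 168, 165, 161, 127, 92, 88, 87, 64, 31, 36, 48, 52, 51, 54, 47, 39, 33, 37, 34, 32, 35, 30, 37]
209 [229, 230, 228, 229, 228, 226, 226, 210, 133, 30, 32, 38, 44, 47, 50, 48, 38, 29, 30, 30, 34, 32, 32, 36]
211 [234, 234, 234, 235, 235, 234, 234, 234, 220, 141, 33, 26, 34, 32, 34, 32, 32, 32, 29, 31, 27, 34, 36, 31]
213 [236, 236, 236, 235, 235, 234, 234, 235, 235, 198, 99, 28, 30, 32, 30, 32, 28, 34, 29, 30, 34, 31, 36, 32]
215 [238, 238, 238, 238, 237, 237, 237, 237, 236, 236, 185, 71, 29, 37, 36, 38, 36, 35, 35, 32, 31, 32, 34, 33]
217 [238, 238, 238, 238, 238, 237, 237, 237, 237, 237, 236, 217, 185, 184, 162, 105, 47, 32, 34, 36, 31, 31, 34, 35]
219 [238, 237, 237, 237, 236, 236, 236, 237, 237, 236, 236, 237, 236, 236, 231, 170, 65, 35, 33, 37, 33, 35, 34, 37]
221 [237, 237, 237, 238, 238, 237, 237, 238, 237, 237, 237, 236, 236, 236, 224, 153, 55, 36, 37, 36, 35, 37, 32, 45]
223 [237, 238
[... 571 characters left out ...]
6, 236, 236, 236, 235, 235, 235, 235, 223, 150, 53, 32, 36, 30, 34, 29, 24, 38, 40, 71, 161, 176, 151, 141]
235 [236, 236, 236, 236, 235, 225, 209, 159, 85, 29, 31, 34, 32, 31, 28, 31, 27, 28, 118, 198, 230, 234, 233, 233]
237 [235, 226, 207, 169, 113, 95, 89, 62, 49, 78, 93, 88, 63, 39, 32, 28, 54, 171, 229, 236, 235, 236, 235, 235]
239 [114, 94, 94, 96, 124, 123, 183, 199, 135, 81, 94, 92, 79, 51, 30, 117, 219, 237, 237, 237, 236, 236, 236, 237]
241 [96, 103, 139, 192, 226, 234, 234, 234, 226, 203, 164, 144, 145, 172, 198, 228, 236, 236, 236, 236, 236, 236, 236, 237]
243 [100, 101, 105, 110, 115, 139, 189, 226, 234, 234, 234, 235, 234, 220, 205, 203, 210, 218, 231, 236, 235, 235, 235, 235]
```

The contact was too far back on the roll (force direction about 45°, along the lever). I'll release, come forward about 13 mm and press down along the pad's arc.

Request:
jog_arm --pt "0 -10 0 0 0 0" --pt "0 -14 0 0 0 0" --pt "-8 0 0 0 0 0" --pt "-5 0 0 0 0 0" --pt "0 0 0 0 0 0"

```text
t: 16.4
tool_pos: [0.5666, -0.3437, 0.1221]
tool_rot: [-1.163, 1.281, -1.277]
contact_force: [-0.5, 0.0, -0.5]
opening: -0.0001
```

Run:
```python
from h import *
np.set_printoptions(precision=4,suppress=True)
o=ctrl.get_obs(); print(o['t'],o['tool_pos'],o['contact_force'])
im,c=save('scene','s10.png'); im2,c2=save('side','d10.png')
def blob(im,box):
    x0,y0,x1,y1=box; m=(im[y0:y1,x0:x1].max(2)<70).astype(np.uint8); n,l,s,ce=cv2.connectedComponentsWithStats(m); return [(s[i].tolist(),(ce[i]+[x0,y0]).round(1).tolist()) for i in range(1,n) if s[i,4]>15]
a0=cv2.imread('pics/s8.png')[:,:,::-1]; b0=cv2.imread('pics/d8.png')[:,:,::-1]
print('before',blob(a0,(325,215,360,245)),blob(b0,(280,140,310,160)))
print('now',blob(im,(325,205,360,245)),blob(im2,(275,120,315,160)))
bl=lambda I:((I[...,2].astype(int)-I[...,0]>60)[225:270,300:365]).sum()
print('blue',bl(a0),bl(im)); E=1
```

```text
16.4 [ 0.5666 -0.3437  0.1221] [-0.4629  0.0347 -0.5289]
before [([8, 7, 15, 15, 102], [340.7, 229.0])] [([7, 0, 14, 12, 70], [295.0, 147.6]), ([26, 0, 4, 13, 26], [307.4, 145.7])]
now [([5, 0, 17, 17, 147], [338.4, 211.6]), ([9, 17, 14, 15, 99], [340.8, 228.9])] [([5, 0, 33, 33, 371], [297.3, 132.2])]
blue 364 375
```

Pad is back at rest and the tips are just above it. Press along the arc.

Request:
jog_arm --pt "0 4 0 0 0 0" --pt "1 4 0 0 0 0" --pt "2 3 0 0 0 0" --pt "2 3 0 0 0 0" --pt "0 0 0 0 0 0"

```text
t: 17.0
tool_pos: [0.5661, -0.3509, 0.109]
tool_rot: [-1.162, 1.281, -1.28]
contact_force: [-1.4, 0.2, 1.9]
opening: 0.0002
```

Request:
jog_arm --pt "2 3 0 0 0 0" --pt "2 3 0 0 0 0" --pt "0 0 0 0 0 0"

```text
t: 17.3
tool_pos: [0.5659, -0.3557, 0.1037]
tool_rot: [-1.163, 1.279, -1.282]
contact_force: [-2.3, -2.7, 3.9]
opening: -0.0003
```

Request:
jog_arm --pt "-1 3 0 0 0 0" --pt "0 3 0 0 0 0" --pt "0 0 0 0 0 0"

```text
t: 17.6
tool_pos: [0.5671, -0.3553, 0.0989]
tool_rot: [-1.162, 1.276, -1.285]
contact_force: [-1.7, -3.7, 5.7]
opening: -0.0003
```

Request:
jog_arm --pt "0 3 0 0 0 0" --pt "0 3 0 0 0 0" --pt "0 0 0 0 0 0"

```text
t: 17.9
tool_pos: [0.5673, -0.3552, 0.0928]
tool_rot: [-1.162, 1.276, -1.285]
contact_force: [-0.9, -3.7, 5.3]
opening: -0.0003
```

Request:
jog_arm --pt "0 3 0 0 0 0" --pt "1 3 0 0 0 0" --pt "0 0 0 0 0 0"

```text
t: 18.2
tool_pos: [0.5672, -0.3559, 0.0866]
tool_rot: [-1.161, 1.277, -1.284]
contact_force: [0.0, -4.1, 4.8]
opening: -0.0001
```

Request:
jog_arm --pt "1 3 0 0 0 0" --pt "0 2 0 0 0 0" --pt "0 0 0 0 0 0"

```text
t: 18.5
tool_pos: [0.5671, -0.3569, 0.0827]
tool_rot: [-1.162, 1.277, -1.284]
contact_force: [-0.5, -4.6, 7.9]
opening: 0.0
```

Run:
```python
from h import *
np.set_printoptions(precision=4,suppress=True)
o=ctrl.get_obs(); print(o['t'],o['tool_pos'],o['contact_force'])
im,c=save('scene','s11.png')
def blue(I): 
    I=I.astype(int); m=((I[...,2]-I[...,0]>60)&(I[...,2]>90)).astype(np.uint8); m[:232]=0;m[:,:290]=0
    n,l,s,ce=cv2.connectedComponentsWithStats(m); return [(s[i].tolist(),ce[i].round(1).tolist()) for i in range(1,n) if s[i,4]>6]
print(blue(cv2.imread('pics/s8.png')[:,:,::-1])); print(blue(im))
```

```text
18.5 [ 0.5671 -0.3569  0.0827] [-0.5385 -4.5599  7.8846]
[([319, 242, 35, 18, 304], [338.0, 250.3])]
[([290, 244, 7, 16, 58], [292.2, 249.9]), ([319, 247, 29, 14, 192], [333.0, 252.0])]
```

Force stepped up at the expected stop, and a blue bobbin appears at (292,250), in the tray. Nudge 1 mm more and hold.

Request:
jog_arm --pt "0 1 0 0 0 0" --pt "0 1 0 0 0 0" --pt "0 0 0 0 0 0" --pt "0 0 0 0 0 0" --pt "0 0 0 0 0 0" --pt "0 0 0 0 0 0" --pt "0 0 0 0 0 0" --pt "0 0 0 0 0 0"

```text
t: 19.35
tool_pos: [0.5672, -0.3571, 0.0823]
tool_rot: [-1.162, 1.276, -1.285]
contact_force: [-4.4, -1.4, 14.6]
opening: 0.0002
```

Run:
```python
from h import *
np.set_printoptions(precision=4,suppress=True)
o=ctrl.get_obs(); print(o['t'],o['tool_pos'],o['contact_force'])
im,c=save('scene','s12.png')
I=im.astype(int); m=((I[...,2]-I[...,0]>60)&(I[...,2]>90)).astype(np.uint8); m[:234]=0;m[:,:260]=0
n,l,s,ce=cv2.connectedComponentsWithStats(m)
for i in range(1,n):
    if s[i,4]>6: print(s[i],ce[i],onplane('scene',[ce[i]],.02))
# roll pad position now
g=im.max(2)
for r in range(226,252,2): print(r,g[r,328:356].tolist())
```

```text
19.35 [ 0.5672 -0.3571  0.0823] [-4.439  -1.4    14.5504]
[319 247  29  14 191] [332.9267 252.0419] [[ 0.6353 -0.3201  0.02  ]]
[287 248  14  11  46] [293.4348 252.6087] [[ 0.5931 -0.2354  0.02  ]]
[295 261   3   4   9] [296.2222 262.6667] [[ 0.5595 -0.2554  0.02  ]]
226 [238, 237, 238, 237, 237, 237, 237, 237, 229, 215, 182, 118, 46, 33, 34, 30, 31, 31, 32, 42, 55, 55, 50, 176, 229, 236, 237, 237]
228 [237, 238, 237, 238, 238, 238, 237, 235, 235, 234, 216, 138, 46, 37, 37, 34, 33, 34, 36, 70, 94, 95, 77, 194, 232, 235, 235, 236]
230 [237, 236, 237, 238, 238, 238, 237, 236, 235, 234, 196, 99, 44, 35, 36, 30, 34, 38, 34, 74, 97, 87, 88, 213, 236, 236, 236, 235]
232 [236, 237, 236, 236, 236, 235, 235, 235, 235, 235, 195, 95, 36, 35, 33, 37, 35, 37, 40, 84, 100, 75, 107, 213, 233, 234, 234, 235]
234 [236, 237, 236, 237, 236, 236, 236, 235, 235, 236, 180, 63, 37, 36, 35, 37, 36, 37, 52, 87, 97, 76, 158, 222, 234, 234, 235, 235]
236 [236, 235, 235, 236, 235, 234, 234, 234, 235, 224, 153, 56, 32, 33, 34, 37, 35, 34, 65, 93, 97, 82, 75, 126, 185, 226, 234, 234]
238 [235, 235, 235, 235, 236,
[... 196 characters left out ...]
95, 92, 62, 33, 26, 31, 30, 72, 213, 236]
242 [113, 134, 146, 144, 146, 146, 147, 135, 124, 126, 125, 123, 118, 110, 77, 27, 28, 29, 29, 30, 29, 28, 28, 28, 85, 196, 233, 237]
244 [103, 104, 104, 106, 106, 107, 105, 107, 108, 106, 104, 86, 62, 38, 29, 29, 29, 29, 29, 32, 28, 33, 29, 125, 220, 236, 235, 236]
246 [95, 97, 96, 96, 98, 94, 98, 99, 99, 101, 99, 70, 33, 31, 34, 33, 33, 30, 31, 30, 28, 52, 173, 229, 237, 237, 237, 237]
248 [98, 100, 102, 101, 103, 99, 100, 101, 100, 102, 98, 65, 56, 80, 90, 84, 61, 38, 29, 29, 122, 219, 236, 236, 236, 235, 235, 235]
250 [100, 101, 100, 102, 106, 106, 106, 107, 104, 100, 97, 99, 76, 76, 89, 89, 66, 35, 35, 73, 129, 214, 235, 235, 236, 237, 236, 235]
```

Stop confirmed (14.6 N, TCP no longer descending). Release upward and retreat.

Request:
jog_arm --pt "0 -12 0 0 0 0" --pt "-2 -25 0 0 0 0" --pt "0 -35 0 0 0 0" --pt "0 -40 0 0 0 0" --pt "0 -30 0 0 0 0" --pt "0 0 0 0 0 0" --pt "0 0 0 0 0 0" --pt "0 0 0 0 0 0" --pt "0 0 0 0 0 0" --pt "0 0 0 0 0 0"

```text
t: 20.4
tool_pos: [0.5654, -0.3528, 0.2182]
tool_rot: [-1.162, 1.283, -1.278]
contact_force: [0.9, 0.1, -0.2]
opening: -0.0002
```

Run:
```python
from h import *
np.set_printoptions(precision=4,suppress=True)
o=ctrl.get_obs(); print(o['t'],o['tool_pos'],o['contact_force'])
im,c=save('scene','s13.png'); im2,c2=save('side','d13.png')
s8=cv2.imread('pics/s8.png')[:,:,::-1]; d8=cv2.imread('pics/d8.png')[:,:,::-1]
def comp(m,mn):
    n,l,s,ce=cv2.connectedComponentsWithStats(m.astype(np.uint8)); return [(s[i].tolist(),ce[i].round(1).tolist()) for i in range(1,n) if s[i,4]>=mn]
def blue(I,y0,y1,x0,x1):
    J=np.zeros(I.shape[:2],bool); K=I.astype(int); J[y0:y1,x0:x1]=((K[...,2]-K[...,0]>50)&(K[...,2]>80))[y0:y1,x0:x1]; return comp(J,6)
def dark(I,y0,y1,x0,x1):
    J=np.zeros(I.shape[:2],bool); J[y0:y1,x0:x1]=(I.max(2)<70)[y0:y1,x0:x1]; return comp(J,15)
print('scene blue before',blue(s8,236,275,262,365)); print('now',blue(im,236,275,262,365))
print('side blue before',blue(d8,150,225,270,315)); print('now',blue(im2,150,225,250,315))
print('pad before',dark(s8,215,245,325,360),'now',dark(im,215,245,325,360))
print('pad side',dark(d8,142,160,280,305),dark(im2,142,160,280,305))
d=np.abs(im.astype(int)-s8).max(2)>60; print('scene change',comp(d[200:305,200:420],8))
for r in (252,256): print(r,s8[r,270:310].max(1).tolist(),im[r,270:310].max(1).tolist())
```

```text
20.4 [ 0.5654 -0.3528  0.2182] [ 0.9026  0.1135 -0.2216]
scene blue before [([319, 242, 35, 20, 374], [337.2, 250.8]), ([305, 251, 3, 3, 8], [306.1, 251.9])]
now [([319, 242, 20, 17, 181], [329.2, 249.5]), ([286, 248, 15, 12, 56], [293.2, 252.9]), ([305, 248, 4, 7, 15], [306.7, 250.8]), ([295, 261, 3, 4, 11], [296.1, 262.4])]
side blue before []
now [([277, 191, 2, 5, 8], [277.4, 192.6]), ([279, 192, 11, 6, 27], [285.0, 195.2])]
pad before [([333, 222, 15, 15, 102], [340.7, 229.0])] now [([333, 222, 15, 15, 104], [340.6, 229.1])]
pad side [([287, 142, 14, 10, 66], [294.8, 148.1])] [([287, 142, 14, 10, 66], [294.8, 148.1])]
scene change [([134, 44, 20, 19, 226], [144.9, 52.4]), ([86, 48, 15, 21, 143], [92.6, 57.5]), ([73, 78, 7, 3, 10], [76.2, 79.0]), ([132, 100, 13, 5, 19], [138.2, 102.2]), ([105, 102, 8, 3, 9], [108.3, 103.0])]
252 [102, 99, 100, 99, 100, 100, 103, 109, 152, 200, 221, 227, 224, 220, 229, 232, 224, 226, 218, 207, 188, 216, 224, 215, 220, 226, 228, 228, 210, 194, 213, 216, 213, 214, 169, 106, 95, 95, 100, 100] [114, 99, 100, 99, 98, 99, 101, 109, 152, 199, 221, 225, 223, 219, 229, 231, 224, 225, 217, 206, 187, 199, 161, 95, 92, 94, 96, 108, 132, 179, 212, 215, 214, 214, 170, 102, 75, 88, 99, 99]
256 [97, 99, 102, 123, 145, 183, 203, 172, 158, 212, 230, 230, 224, 210, 192, 169, 153, 136, 120, 121, 124, 147, 151, 133, 122, 114, 112, 113, 111, 113, 113, 113, 114, 119, 138, 135, 121, 123, 129, 110] [96, 98, 102, 122, 145, 185, 202, 171, 173, 216, 230, 230, 224, 208, 188, 159, 128, 110, 94, 80, 62, 82, 108, 144, 123, 109, 111, 111, 111, 112, 111, 112, 114, 119, 120, 123, 123, 122, 127, 111]
```

Request:
jog_arm --pt "0 -20 0 0 0 0" --pt "0 0 0 0 0 0" --pt "0 0 0 0 0 0" --pt "0 0 0 0 0 0" --pt "0 0 0 0 0 0"

```text
t: 21.0
tool_pos: [0.5657, -0.3532, 0.2392]
tool_rot: [-1.162, 1.282, -1.279]
contact_force: [0.6, -0.1, -0.2]
opening: -0.0001
```

Run:
```python
from h import *
np.set_printoptions(precision=4,suppress=True)
im,c=save('scene','s14.png'); a=cv2.imread('pics/s13.png')[:,:,::-1]; s0=cv2.imread('pics/s0.png')[:,:,::-1]
d=np.abs(im.astype(int)-a).max(2)[236:300,255:365]; print('moving px',(d>40).sum())
K=lambda I,y0,y1,x0,x1:(lambda m:(int(m.sum()),np.argwhere(m).mean(0).round(1)))((I[y0:y1,x0:x1,2].astype(int)-I[y0:y1,x0:x1,0]>50))
print('jar cap',K(s0,205,225,298,322),K(im,205,225,298,322))
Y=lambda I:(lambda m:(int(m.sum()),np.argwhere(m).mean(0).round(1)))((I[205:235,255:305,0].astype(int)-I[205:235,255:305,2]>60)); print('cutters',Y(s0),Y(im))
o1,d1=ray('scene',[(292.5,254)]);o2,d2=ray('side',[(283,195.5)]);t=np.linalg.lstsq(np.c_[d1[0],-d2[0]],o2-o1,rcond=None)[0];print('bobbin',o1+d1*t[0],o2+d2*t[1])
```

```text
moving px 28
jar cap (164, array([11.1, 11.1])) (166, array([11.1, 11.2]))
cutters (107, array([11. , 27.5])) (107, array([11. , 27.5]))
bobbin [[ 0.5818 -0.2373  0.024 ]] [[ 0.5818 -0.2373  0.024 ]]
```

Run:
```python
from h import *
im,c=save('scene','s15.png'); a=cv2.imread('pics/s14.png')[:,:,::-1]; b=cv2.imread('pics/s13.png')[:,:,::-1]
f=lambda x,y:[(int(p[0]+236),int(p[1]+255)) for p in np.argwhere(np.abs(x.astype(int)-y).max(2)[236:300,255:365]>40)]
print('13-14',f(a,b)); q=f(im,a); print('14-15',q)
if not q: ctrl.finish_job(); print('done')
```

```text
13-14 [(255, 305), (256, 305), (259, 342), (261, 344), (269, 339), (270, 296), (271, 296), (282, 295), (282, 296), (283, 279), (283, 297), (285, 274), (288, 301), (289, 301), (289, 302), (290, 303), (290, 336), (291, 336), (295, 330), (296, 272), (296, 308), (296, 326), (296, 346), (298, 309), (298, 310), (298, 321), (299, 310), (299, 311)]
14-15 []
the job is handed in; nothing more can be done
done
```

The job is handed in at about 21 s, and every check I could make says one bobbin is in the tray with the gate shut behind it. I had used all 12 picture views by then, so the final checks are pixel comparisons rather than pictures I looked at.

**What I did**
- **First push failed:** with the gripper fully open, the fingertips sat higher than expected and passed over the tray rim. I backed off, half closed the jaws and pushed again lower down. The force stepped up to 10.6 N at the bumpers and the tray stopped moving.
- **First press failed:** it caught the back of the roll pad, reading about 12 N vertically and 11 N towards the back. I released it and pressed again along the pad's arc to the stop, reaching 14.6 N and holding for about 0.8 s.
- **Release:** I then let the pad rise and moved the arm clear.

**Last checks**
- **Rocker:** the pad is back at its rest pixels in both camera views.
- **Bobbin 1:** it lies at about (0.582, −0.237, 0.024), inside the tray and not moving.
- **Bobbins 2 and 3:** two bobbins remain in the lane. The front one shows the same pixels the first one did at the gate, but I did not measure its distance to the gate seat.
- **Tray:** its edges did not move during the press.
- **Other items:** the jar and cutters have not moved. I did not compare the marker, weight and tin, but the arm never worked near them.

Two scene pictures during the retreat differed by 28 scattered pixels, probably the arm's shadow. The next two were the same within the threshold.

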